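# Mount the holder carriage on the inspection rail and clamp it

### The job

Slide the teal holder carriage onto the dovetail rail of the inspection stand from the rail's open end, and on up to the red end stop so that it presses the stop's spring buffer right in. Keep it pressed there while you tighten the orange clamp knob on the carriage's side, clockwise as far as it goes, so that the carriage stays put with the buffer pressed in when you let go. Work gently: do not ram the rail or the stop, and leave the other things on the bench where they are.

Things in the scene. Friction and masses are not known exactly. Their poses are not given: they have to be found in the camera images.
- carriage_grip (a point): Grip post (aluminium, V-rest on top) on the loose teal carriage, 0.5 kg. Point on the post's axis; post 26 mm along x, 22 mm along y, from 24 mm below to 18 mm above the point; its x sides are free for fingers. Carriage: 70 mm along x (its sliding direction, may go on either end first), 68 mm in y, z up, underside 57 mm below the point, teal plate top 24 mm below; a 34 mm ear on the -y side bears the knob.
- slot (a point): Middle of the ceiling of the dovetail slot under the carriage, 36 mm below the grip point. The slot runs along the carriage's x, open at both ends: 46 mm wide for the top 6 mm, then narrowing to 30 mm within 12 mm; about 1 mm clearance to the rail on each side and 1.5 mm up. On the rail, this point lies on the middle of the rail's top.
- stand: Fixed stand, origin at the centre of its underside, base 240 x 120 x 15 mm. Steel dovetail rail (friction about 0.2) along x at y = 0 from x = -110 mm (open end) to +110 mm (closed); flat top 44 mm wide at z = 63 mm. Red end stop on the rail (60 mm wide, 22 mm long, top z = 73 mm, starts 7 mm behind its buffer's free face); that face is anywhere from x = 0 to +50 mm, NOT measured: see it or feel for it.
- rail_entry (a point): Middle of the rail's top at its open end (axes as the stand's): the carriage goes on here, moving towards +x, the slot ceiling level with this point. The rail's first 16 mm taper as a lead-in: 1.5 mm per side, 1 mm in height.
- buffer (a joint): Black rubber spring buffer, 10 mm across, on the end stop facing the open end: how far it is pressed in, 0 free to 0.006 m fully in (then rigid). Spring 1.2 N per mm, about 7 N fully in. It pushes an unclamped, released carriage back until about 1 mm is left. Press it right in; what counts at the end is that it stays in more than half way, 0.003 m.
- knob_grip (a point): Orange bar of the clamp knob: 36 mm long, 11 mm thick, from 23 mm below to 12 mm above this point on its vertical axis; black boss 18 mm across under it. Axis 42 mm from the post's axis on the carriage's -y side; 31 mm free between it and the post. Point 3 mm lower than the post's grip point. The bar lies along this frame's y, which is the carriage's y at knob angle 0.
- clamp_knob (a joint): Clamp knob angle, rad: 0 loose, grows clockwise seen from above up to its hard stop at 1.45; tight (cam wedged on the rail) from 1.2. Starts between 0 and 0.3. Takes about 0.1 Nm at first and about 0.25 Nm near the end, and stays where it is left.
- driver: Bystander, to be left alone: 200 mm screwdriver lying on the bench; origin at its underside's centre.
- screw_pot: Bystander, to be left alone: open steel pot, 70 mm across, 50 mm high; origin at its underside's centre.
- hip_trial: Bystander, to be left alone: blue plastic trial head, 42 mm across, 51 mm high; origin at its underside's centre.
- drill_guide: Bystander, to be left alone: steel block 50 x 80 x 20 mm with three holes; origin at its underside's centre.
- tape_roll: Bystander, to be left alone: cream ring 90 mm across, 24 mm high; origin at its underside's centre.
- spray: Bystander, to be left alone: white bottle, 60 mm across, 170 mm high, blue cap; origin at its underside's centre.
- marker: Bystander, to be left alone: black pen, 120 mm long, lying; origin at its underside's centre.
There are look-alikes about, which are no part of the job. What is shaped like the part that bears carriage_grip but green is not meant.

How it is judged:
On the way, in this order (a step that is already met when the one before it is completed fails the run):
1. the carriage is on the rail, entered from the open end, its full length, knob still loose (y of carriage_grip in the frame of stand between -0.004 and 0.004 m and z of carriage_grip in the frame of stand between 0.095 and 0.1035 m and angle between the x axis of carriage_grip and the x axis of stand, either way round below 0.06 rad and angle between carriage_grip's own z axis and vertical below 0.06 rad and x of carriage_grip in the frame of stand between -0.078 and -0.045 m and value of joint clamp_knob below 0.6 rad), for 0.05 s.
2. the carriage presses the buffer in more than 3 mm, knob still loose (y of carriage_grip in the frame of stand between -0.004 and 0.004 m and z of carriage_grip in the frame of stand between 0.095 and 0.1035 m and angle between the x axis of carriage_grip and the x axis of stand, either way round below 0.06 rad and angle between carriage_grip's own z axis and vertical below 0.06 rad and value of joint buffer above 0.003 m and value of joint clamp_knob below 0.6 rad), for 0.1 s.
3. the knob is tight (beyond 1.2 rad) with the buffer still pressed in more than 3 mm (y of carriage_grip in the frame of stand between -0.004 and 0.004 m and z of carriage_grip in the frame of stand between 0.095 and 0.1035 m and angle between the x axis of carriage_grip and the x axis of stand, either way round below 0.06 rad and angle between carriage_grip's own z axis and vertical below 0.06 rad and value of joint buffer above 0.003 m and value of joint clamp_knob above 1.2 rad), for 0.2 s.
At the end, for the whole second after the job is handed in: The carriage sits level on the rail, in line with it (within 4 mm sideways, grip point 95 to 103.5 mm above the bench, 0.06 rad), pressing the buffer in by more than 3 mm, with the clamp knob beyond 1.2 rad, released and at rest (all of step 3 and linear speed of carriage below 0.01 m/s and contact force between the fingers and carriage below 0.1 N); the robot touches nothing.
It fails at once if the carriage pushes the end stop or its buffer with more than 20 N (contact force between carriage and end_stop above 20 N).
It fails at once if while entering the rail (carriage not yet its full length on) the carriage is forced against the stand with more than 40 N (contact force between carriage and stand above 40 N and x of carriage_grip in the frame of stand below -0.06 m).
It fails at once if a bystander is moved by more than 30 mm (distance of any of driver, screw_pot, hip_trial, drill_guide, tape_roll, spray, marker from where it was at the start of the episode above 0.03 m).
It also fails if it takes over 72 s, if anything falls off the work surface, if the arm or the gripper's body presses on something with over 40 N, if the wrist force passes 120 N, or if a joint passes its speed limit or range.

### The arm

A 6-joint arm with a two-finger parallel gripper is mounted at the origin on the work surface. World frame = base frame: x ahead of the robot, y to its left, z up, the work surface at z = 0. Lengths are in m, angles in rad, forces in N, time in s.
With the tool pointing down it reaches from about 0.325 to 0.875 m from the base axis. Payload 4.4 kg.
Tool frame: the origin (TCP) lies midway between the tips of the shut fingers; the grasp point (between the pads) lies 19 mm behind it (bot.tcp_to_grasp is the z of the grasp point in the tool frame, in m); z points along the fingers, y is the line along which they close (so a half turn about z gives the same grasp; the last joint's range is limited). The gripper opens to 85 mm and grips with 20 to 120 N. Pads are 22 mm wide; open, the fingers measure 114 mm over their backs; the gripper's body (76 mm by 85 mm) begins 54 mm behind the grasp point. The pads swing forward as they close: fully open they stand 13 mm farther back than shut.
Start: joints at [-1.468, 0.207, 1.542, -0, 1.393, -0.15], TCP at [0.144, -0.557, 0.231] pointing down, gripper open.
Joint ranges: [-2.73, 2.73], [-0.86, 2.22], [0.23, 2.46], [-1.11, 4.25], [0.08, 2.63], [-2.82, 2.82]. Speed limits (rad/s): [2.79, 2.79, 3.14, 3.14, 3.14, 3.14].

### API

Orientations are given as [roll, pitch, yaw] about the fixed x, y, z axes, in that order (R = Rz(yaw) Ry(pitch) Rx(roll)).
In Python, from plant import bot gives the robot as it stands.
- The arm moves only by the tool jog_arm, never from a script. Its argument "increments" is a list of rows, each a list of 7 numbers: the opening, from 0 (shut) to 1 (fully open), then the shift along the tool's x, y, z normalised to -1 to 1, where 1 is 0.5 m, then the turn, a rotation vector about the tool's x, y, z normalised to -1 to 1, where 1 is 30 degrees. In form: [[fingers, tx, ty, tz, wx, wy, wz], ...]. A call has 1 to 5 rows; each row shifts and turns the commanded pose from where the row before left it, along the tool's axes as they then stand; what a row does not reach is not made up. A row lasts 1/8 s, in which the tool goes at most 62.5 mm and 10.7 degrees, less where a joint would pass 70% of its speed; a pose out of reach is approached as far as the arm can. A call with a number of a shift or a turn outside -1 to 1 is refused whole. A call with a gripper value outside its range is refused whole. The fingers move at their own pace and stop on an object; "grip_force" is the grip in N (left out, the last holds). Time passes only in rows, so rows that do not move let the fingers close. It gives the time, the measured TCP pose, the force, the opening and the grip force at its end, in the units of the state.
- bot.get_obs(): the state, without advancing time (a new reading comes with each control period).
- bot.snapshot(name): name is "scene" or "top"; returns a dict with "frame" (384x512x3 uint8, red, green, blue), "K" (3x3 intrinsics, pixels), "origin" and "orientation" of the camera in the world. Camera axes: x right, y up, looking along -z (the intrinsics and any distortion apply to the point x, -y, -z); pixel columns grow to the right and rows downward; lengths in m; the calibration is good to about 2 mm. A picture is of the moment at which its call begins. There is no depth.
- bot.sign_off(): hands the job in; it is judged then, once.
Trained networks look in a picture, given as the dict that the camera call returned (one of the last four; its "shot" number tells which), for a name from the list of things; names that differ only in an ending like _2 or _b are one class to them, and where a whole thing is asked for, a point or a joint stands for the part that bears it (a point fixed in the world has none). Each returns a list of dicts, best first, with "score" (0 to 1); they miss things now and then, are a little off and sometimes report something else, mostly with a low value. They report only what shows in the picture. A call takes as long as a camera call. They do not tell look-alikes from the thing itself.
- bot.spot_in(picture, label): "location" ([x, y, z] in m, in world coordinates, good to about 4 mm: the middle of the surface that is visible of it).
The state is a dict: "time_s": time; "joint_pos": joint angles; "qvel": joint speeds; "joint_torque": joint torques, N m; "ee_pos": TCP position; "tool_rot": TCP orientation; "wrist_force": force on the tool from outside, world axes, zero at the start; "ft_torque": the same for the moment, N m; "grip_width": opening from 0.0 (shut) to 1.0 (fully open); "grasp_force": force on a finger pad.
Only numpy, scipy, OpenCV 4.12 (cv2) and the standard library are available. Lean on these libraries where they do the work, as an engineer would, in place of code of your own. Each camera call takes 0.05 s, during which the arm holds its last target. There are 200 camera calls.

## Working session

There is one attempt and no reset: what is moved stays moved. The work goes in short steps, Python scripts to look and compute and a tool call to move; the robot and the scene stay as the last step left them, time stands still between calls to the robot, and variables do not carry over. Pictures are saved under pics/ and viewed, at most 10 in all, crops included, and the job is handed in when it is done.

Besides the shell and the picture viewer there is one more tool, called after "Call:" in YAML: its name, and indented under it one key for each argument. jog_arm: Moves the arm, as the interface text tells. Its arguments: {"type":"object","properties":{"increments":{"type":"array","items":{"type":"array","items":{"type":"number"}}},"grip_force":{"type":"number"}},"required":["increments"]}

```bash
ls; mkdir -p pics
cat > h.py <<'E'
import numpy as np, cv2
from scipy.spatial.transform import Rotation as R
from plant import bot
def cam(s):
    o=np.array(s["orientation"],float)
    M=o if o.shape==(3,3) else (R.from_euler('xyz',o).as_matrix() if o.size==3 else R.from_quat(o).as_matrix())
    return np.array(s["K"]),np.array(s["origin"]),M
def proj(s,P):
    K,o,M=cam(s); c=(np.atleast_2d(P)-o)@M; c=c*[1,-1,-1]; u=c@K.T; return u[:,:2]/u[:,2:]
def ray(s,px,z):
    K,o,M=cam(s); d=np.linalg.inv(K)@[px[0],px[1],1]; d=M@(d*[1,-1,-1]); return o+d*(z-o[2])/d[2]
def save(s,n,box=None,f=1):
    im=cv2.cvtColor(s["frame"],cv2.COLOR_RGB2BGR)
    if box: im=im[box[1]:box[3],box[0]:box[2]]
    cv2.imwrite("pics/"+n,cv2.resize(im,None,fx=f,fy=f,interpolation=cv2.INTER_CUBIC))
E
python3 - <<'E'
from h import *
ss={n:bot.snapshot(n) for n in("top","scene")}
for n,s in ss.items():
    save(s,n+"0.png",f=1.5); print(n,[ (k,np.array(v).round(3).tolist()) for k,v in s.items() if k not in("frame",)])
    for l in("carriage_grip","knob_grip","slot","stand","rail_entry","buffer","spray"):
        try:
            for d in bot.spot_in(s,l)[:3]: print(n,l,np.round(d["location"],3),round(d["score"],2),proj(s,d["location"]).round(0))
        except Exception as e: print(l,e)
print(bot.get_obs())
E
```

```text
pics
top [('K', [[407.519, 0.0, 260.828], [0.0, 407.519, 186.835], [0.0, 0.0, 1.0]]), ('origin', [0.339, -0.014, 1.284]), ('orientation', [0.149, 0.015, -1.575]), ('shot', 1)]
top carriage_grip [ 0.397 -0.034  0.032] 0.78 [[273. 229.]]
top carriage_grip [ 0.489 -0.182  0.032] 0.57 [[321. 199.]]
top knob_grip [ 0.49  -0.181  0.033] 0.65 [[321. 198.]]
top knob_grip [ 0.527 -0.189  0.071] 0.64 [[325. 184.]]
top knob_grip [ 0.404 -0.002  0.07 ] 0.51 [[263. 226.]]
top slot [ 0.494 -0.18   0.034] 0.76 [[321. 197.]]
top slot [ 0.392 -0.037  0.031] 0.6 [[275. 230.]]
top stand [0.559 0.147 0.018] 0.73 [[216. 178.]]
top rail_entry [0.551 0.145 0.014] 0.8 [[216. 181.]]
top spray [0.687 0.396 0.114] 0.66 [[129. 131.]]
top spray [0.554 0.146 0.014] 0.32 [[216. 180.]]
top spray [ 0.788 -0.094  0.021] 0.26 [[291. 107.]]
scene [('K', [[416.694, 0.0, 256.568], [0.0, 416.694, 192.905], [0.0, 0.0, 1.0]]), ('origin', [1.066, 0.691, 0.861]), ('orientation', [0.839, 0.019, 2.467]), ('shot', 2)]
scene carriage_grip [ 0.503 -0.176  0.031] 0.87 [[229. 171.]]
scene carriage_grip [ 0.405 -0.024  0.036] 0.56 [[
[... 432 characters left out ...]
[317. 328.]]
{'time_s': 0.8, 'joint_pos': array([-1.46849266e+00,  2.06572773e-01,  1.54148311e+00, -6.79845540e-06,
        1.39346465e+00, -1.50516481e-01]), 'qvel': array([-0.00062318,  0.00033003,  0.00088769, -0.00108244,  0.00162645,
       -0.00088759]), 'joint_torque': array([-4.91241244e-04, -3.82994843e+01, -2.91955841e+01, -1.34337638e-04,
        6.34775388e-04,  5.12752507e-06]), 'ee_pos': array([ 0.14380799, -0.55674953,  0.23130517]), 'tool_rot': array([3.14152235e+00, 1.74305218e-05, 2.52821343e-01]), 'wrist_force': array([-0.11998847, -0.52814379, -0.28637572]), 'ft_torque': array([-0.01309291,  0.01891796, -0.01527326]), 'grasp_force': 0.0, 'grip_width': 0.9973669645179993}
```

View pics/top0.png

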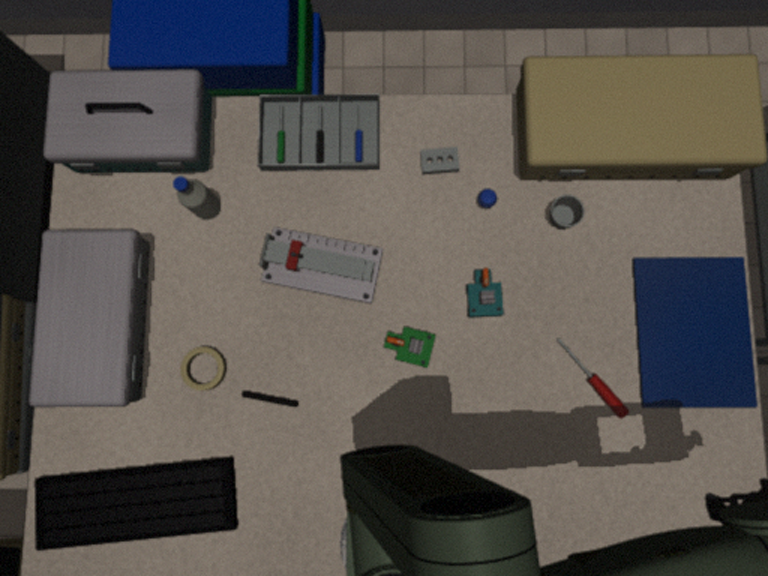

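View pics/scene0.png

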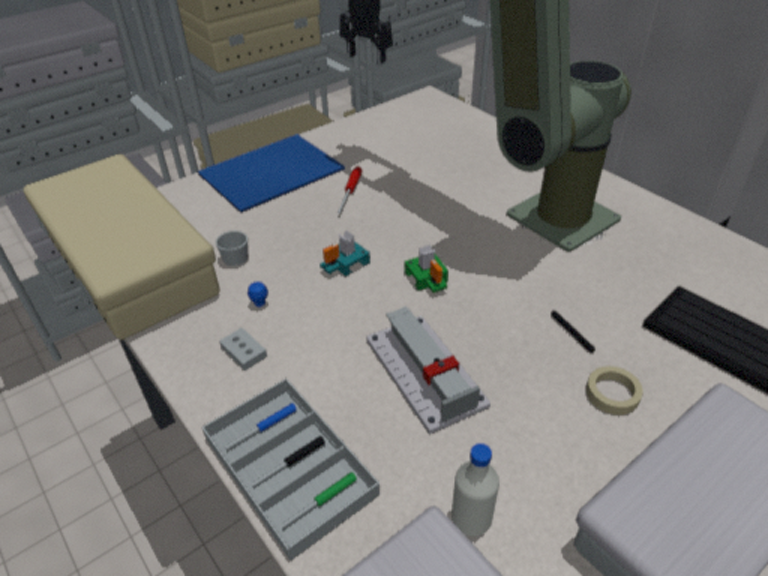

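Top (1.5x px): the teal carriage is at (486,295) and its green look-alike at (412,346). The stand is centred at (322,265), with its red stop at (296,255) and the open end on the right at about (378,268). The teal one is wanted. Close crops next.

Run:
```python
from h import *
s=bot.snapshot("top"); save(s,"top1.png",(166,146,346,220),4.4)
t=bot.snapshot("scene"); save(t,"sc1.png",(208,148,338,292),4.1)
np.savez("shots.npz",**{a+k:np.array(v[k]) for a,v in(("t",s),("s",t)) for k in("K","origin","orientation","frame")})
```

```text
(no output)
```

View pics/top1.png

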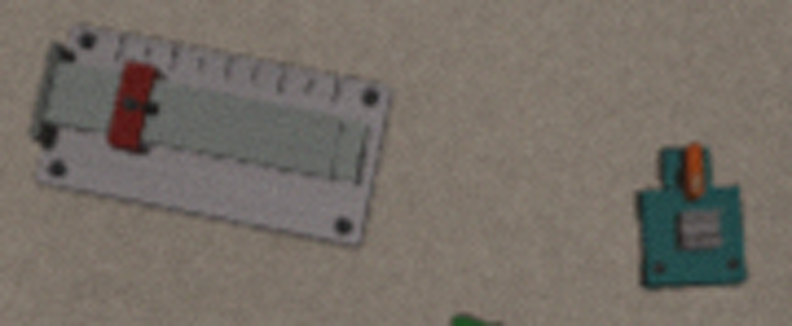

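View pics/sc1.png

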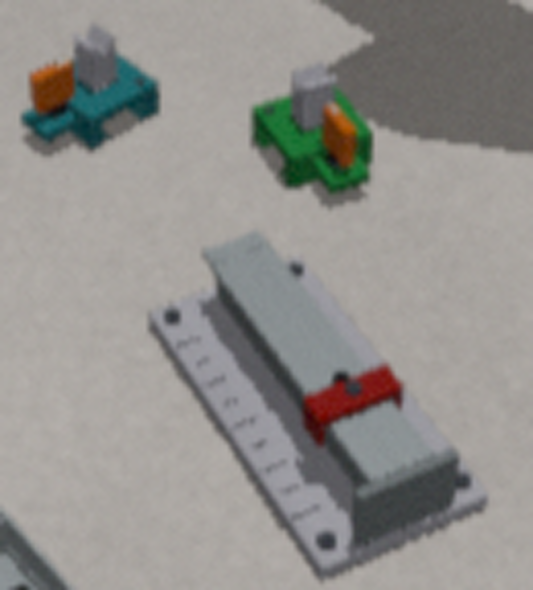

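Crops (px): in the top crop the teal carriage's post is at (699,229) and its orange bar at (694,170), on the world +x side. The stand's open end is on the right at about (362,155), with the stop at (130,107) and its buffer at (153,108). The scene crop agrees: teal at upper left, green in the middle, rail mouth at (232,240). Fitting the poses now.

```bash
cat > fit.py <<'E'
from h import *
from scipy.optimize import least_squares
z=np.load("shots.npz"); C={a:{k:z[a+k] for k in("K","origin","orientation","frame")} for a in"ts"}
def full(a,p):
    f,o=(4.4,(166,146)) if a=="t" else (4.1,(208,148)); return (np.array(p)+.5)/f-.5+o
def fit(obs,x0):
    def res(q,ret=False):
        c,s=np.cos(q[2]),np.sin(q[2]); out=[]
        for a,P,p in obs:
            W=[q[0]+c*P[0]-s*P[1],q[1]+s*P[0]+c*P[1],P[2]]
            out.append(proj(C[a],W)[0]-full(a,p))
        return np.array(out) if ret else np.ravel(out)
    r=least_squares(res,x0,loss="soft_l1"); print(r.x.round(4)); print(res(r.x,True).round(1).tolist()); return r.x
print("both")
st=[("t",(.12,-.06,.015),(78,25)),("t",(.12,.06,.015),(38,183)),("t",(-.12,-.06,.015),(393,88)),("t",(-.12,.06,.015),(358,243)),
("s",(.12,-.06,.015),(322,570)),("s",(.12,.06,.015),(485,490)),("s",(-.12,-.06,.015),(150,315)),
("s",(-.11,-.0205,.062),(205,248)),("s",(-.11,.0205,.062),(258,233))]
q=fit(st,[.56,.15,1.4]); fit(st[:4],q); fit(st[4:],q)
def loc(p):
    c,s=np.cos(q[2]),np.sin(q[2]); d=np.array(p)[:2]-q[:2]; return np.round([c*d[0]+s*d[1],-s*d[0]+c*d[1]],4)
for p in((157,75),(145,150),(158,108)): print("stop",loc(ray(C["t"],full("t",p),.073 if p[0]!=158 else .068)))
for p in((305,402),(390,368)): print("stopS",loc(ray(C["s"],full("s",p),.073)))
c=.0
ca=[("t",(-.035,.034,.033),(745,283)),("t",(.035,.034,.033),(645,288)),("t",(.035,-.034,.033),(640,193)),("t",(-.035,-.034,.033),(740,187)),
("t",(.013,-.011,.075),(680,213)),("t",(-.013,-.011,.075),(717,211)),("t",(-.013,.011,.075),(721,246)),("t",(.013,.011,.075),(682,248))]
q2=fit(ca,[.5,-.18,1.5])
b=[("t",(0,0,.066),(694,170))]
k=ray(C["t"],full("t",(696,147)),.066)-ray(C["t"],full("t",(694,194)),.066); print("bar",k,np.arctan2(k[1],k[0]), ray(C["t"],full("t",(694,170)),.066))
print("sc post top", ray(C["s"],full("s",(97,42)),.075))
E
python3 fit.py
```

```text
both
[0.5643 0.1516 1.364 ]
[[-1.5, -0.4], [-1.0, 0.1], [0.4, -0.1], [0.5, 1.5], [-0.3, -0.4], [1.3, 0.7], [-0.9, -1.3], [-0.4, 0.6], [-0.2, -0.5]]
[0.5649 0.1504 1.3662]
[[-1.1, -0.5], [-0.6, -0.0], [0.7, -0.4], [1.0, 1.2]]
[0.5641 0.1522 1.3632]
[[-0.1, -0.3], [1.5, 0.9], [-0.7, -1.3], [-0.2, 0.7], [-0.0, -0.5]]
stop [ 0.0386 -0.0248]
stop [0.035  0.0281]
stop [ 0.0338 -0.0031]
stopS [ 0.0461 -0.0305]
stopS [0.0466 0.0292]
[ 0.4862 -0.1869  1.6097]
[[0.1, 0.1], [0.0, -0.0], [-0.2, -0.4], [-0.3, -0.0], [0.0, 0.4], [0.3, 0.4], [-0.1, -0.2], [0.1, -0.3]]
bar [ 0.03261535 -0.00225809  0.        ] -0.06912365191426124 [ 0.52866811 -0.18493902  0.066     ]
sc post top [ 0.48974319 -0.17891433  0.075     ]
```

```bash
cat >> h.py <<'E'
def plan(xyz,dyaw,n,op,start=None):
    """rows for straight move to xyz (TCP), yaw change dyaw, tool down"""
    o=bot.get_obs(); p=np.array(o["ee_pos"]) if start is None else np.array(start[:3]); M=R.from_euler('xyz',o["tool_rot"])
    if start is not None: M=R.from_euler('xyz',[np.pi,0,start[3]])
    d=(np.array(xyz)-p)/n
    for i in range(n):
        t=M.inv().apply(d)/.5; w=[0,0,-np.degrees(dyaw)/n/30]
        print([op]+t.round(4).tolist()+np.round(w,4).tolist()); M=R.from_euler('z',dyaw/n)*M
E
python3 -c "
from h import *
plan([.486,-.187,.16],2.932,16,1)"
```

```text
[1, 0.053, -0.0341, 0.0089, 0.0, 0.0, -0.35]
[1, 0.0583, -0.0238, 0.0089, 0.0, 0.0, -0.35]
[1, 0.0617, -0.0128, 0.0089, 0.0, 0.0, -0.35]
[1, 0.063, -0.0014, 0.0089, 0.0, 0.0, -0.35]
[1, 0.0622, 0.0101, 0.0089, 0.0, 0.0, -0.35]
[1, 0.0593, 0.0213, 0.0089, 0.0, 0.0, -0.35]
[1, 0.0544, 0.0317, 0.0089, 0.0, 0.0, -0.35]
[1, 0.0477, 0.0411, 0.0089, 0.0, 0.0, -0.35]
[1, 0.0394, 0.0491, 0.0089, 0.0, 0.0, -0.35]
[1, 0.0298, 0.0555, 0.0089, 0.0, 0.0, -0.35]
[1, 0.0192, 0.06, 0.0089, 0.0, 0.0, -0.35]
[1, 0.0079, 0.0625, 0.0089, 0.0, 0.0, -0.35]
[1, -0.0036, 0.0629, 0.0089, 0.0, 0.0, -0.35]
[1, -0.015, 0.0612, 0.0089, 0.0, 0.0, -0.35]
[1, -0.0259, 0.0574, 0.0089, 0.0, 0.0, -0.35]
[1, -0.0359, 0.0517, 0.0089, 0.0, 0.0, -0.35]
```

Call:
jog_arm:
  increments:
    - [1,0.053,-0.034,0.009,0,0,-0.35]
    - [1,0.058,-0.024,0.009,0,0,-0.35]
    - [1,0.062,-0.013,0.009,0,0,-0.35]
    - [1,0.063,-0.001,0.009,0,0,-0.35]
    - [1,0.062,0.01,0.009,0,0,-0.35]

```text
time_s: 1.52
ee_pos: [0.2514, -0.4404, 0.2088]
tool_rot: [3.141, 0.0, 1.175]
wrist_force: [-0.4, -1.1, 0.9]
grip_width: 1.002
grasp_force: 0.0
```

Call:
jog_arm:
  increments:
    - [1,0.059,0.021,0.009,0,0,-0.35]
    - [1,0.054,0.032,0.009,0,0,-0.35]
    - [1,0.048,0.041,0.009,0,0,-0.35]
    - [1,0.039,0.049,0.009,0,0,-0.35]
    - [1,0.03,0.056,0.009,0,0,-0.35]

```text
time_s: 2.15
ee_pos: [0.3584, -0.3251, 0.1864]
tool_rot: [3.142, 0.001, 2.091]
wrist_force: [0.1, -0.6, -0.7]
grip_width: 1.0
grasp_force: 0.0
```

Call:
jog_arm:
  increments:
    - [1,0.019,0.06,0.009,0,0,-0.35]
    - [1,0.008,0.063,0.009,0,0,-0.35]
    - [1,-0.004,0.063,0.009,0,0,-0.35]
    - [1,-0.015,0.061,0.009,0,0,-0.35]
    - [1,-0.026,0.057,0.009,0,0,-0.35]

```text
time_s: 2.78
ee_pos: [0.4657, -0.2097, 0.1638]
tool_rot: [-3.141, 0.0, 3.008]
wrist_force: [0.2, 0.2, 0.4]
grip_width: 0.999
grasp_force: 0.0
```

Call:
jog_arm:
  increments:
    - [1,-0.036,0.052,0.009,0,0,-0.35]
    - [1,0,0,0,0,0,0]

```text
time_s: 3.02
ee_pos: [0.4872, -0.1857, 0.159]
tool_rot: [3.141, -0.0, -3.095]
wrist_force: [0.3, 0.8, 0.5]
grip_width: 0.995
grasp_force: 0.0
```

Call:
jog_arm:
  increments:
    - [1,0,0,0.08,0,0,0]
    - [1,0,0,0.08,0,0,0]
    - [1,0,0,0,0,0,0]

```text
time_s: 3.4
ee_pos: [0.483, -0.1861, 0.0762]
tool_rot: [3.137, -0.007, -3.1]
wrist_force: [-0.7, 0.2, -0.3]
grip_width: 0.997
grasp_force: 0.0
```

Run:
```python
from h import *
t=bot.snapshot("scene"); save(t,"sc2.png",(196,130,276,190),8)
p=bot.get_obs()["ee_pos"]
f=lambda q:((proj(t,q)+.5-[196,130])*8).round(0)
print(f(p), "post top expected",f([.4862,-.1869,.075]))
```

```text
[[283. 205.]] post top expected [[282. 214.]]
```

View pics/sc2.png

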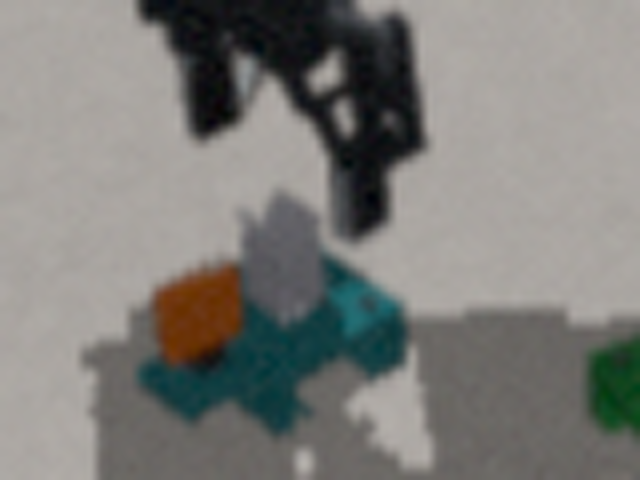

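The fingers straddle the post (post top at about (283,207), predicted (282,214)). Descending.

Call:
jog_arm:
  increments:
    - [1,0,0,0.03,0,0,0]
    - [1,0,0,0.03,0,0,0]
    - [1,0,0,0,0,0,0]
    - [1,0,0,0,0,0,0]

```text
time_s: 3.95
ee_pos: [0.4866, -0.1873, 0.0494]
tool_rot: [-3.141, 0.0, -3.098]
wrist_force: [-0.7, 0.6, -0.4]
grip_width: 1.002
grasp_force: 0.0
```

Call:
jog_arm:
  increments:
    - [1,0,0,0.016,0,0,0]
    - [0.2,0,0,0,0,0,0]
    - [0.2,0,0,0,0,0,0]
    - [0.2,0,0,0,0,0,0]
    - [0.2,0,0,0,0,0,0]
  grip_force: 40

```text
time_s: 4.58
ee_pos: [0.4867, -0.1875, 0.0416]
tool_rot: [-3.141, 0.001, -3.098]
wrist_force: [-0.4, -0.8, 1.5]
grip_width: 0.296
grasp_force: 42.0
```

Call:
jog_arm:
  increments:
    - [0,0,0,0,0,0,0]
    - [0,0,0,0,0,0,0]

```text
time_s: 4.82
ee_pos: [0.4867, -0.1875, 0.0416]
tool_rot: [-3.141, 0.001, -3.098]
wrist_force: [-0.3, 0.1, 2.4]
grip_width: 0.297
grasp_force: 42.1
```

Call:
jog_arm:
  increments:
    - [0,0,0,-0.02,0,0,0]
    - [0,0,0,-0.06,0,0,0]
    - [0,0,0,-0.06,0,0,0]
    - [0,0,0,0,0,0,0]
    - [0,0,0,0,0,0,0]

```text
time_s: 5.45
ee_pos: [0.4853, -0.1865, 0.11]
tool_rot: [3.14, -0.002, -3.098]
wrist_force: [-0.5, -0.0, -4.5]
grip_width: 0.3
grasp_force: 41.4
```

```bash
python3 -c "
from h import *
o=bot.get_obs();print(o['ee_pos'],o['tool_rot'],o['wrist_force'],o['grip_width'])
plan([.5304,-.010,.10],-.25,5,0)"
```

```text
[ 0.48527713 -0.18646711  0.10995936] [ 3.14007181e+00 -2.26046785e-03 -3.09815893e+00] [-0.49243863 -0.02218937 -4.52764555] 0.3001931694131821
[0, -0.0211, 0.0697, 0.004, 0.0, 0.0, 0.0955]
[0, -0.0176, 0.0707, 0.0041, 0.0, 0.0, 0.0955]
[0, -0.014, 0.0715, 0.0041, 0.0, 0.0, 0.0955]
[0, -0.0104, 0.0721, 0.0041, 0.0, 0.0, 0.0955]
[0, -0.0068, 0.0725, 0.0041, 0.0, 0.0, 0.0955]
```

Call:
jog_arm:
  increments:
    - [0,-0.021,0.07,0.004,0,0,0.0955]
    - [0,-0.018,0.071,0.004,0,0,0.0955]
    - [0,-0.014,0.072,0.004,0,0,0.0955]
    - [0,-0.01,0.072,0.004,0,0,0.0955]
    - [0,-0.007,0.072,0.004,0,0,0.0955]

```text
time_s: 6.08
ee_pos: [0.5298, -0.009, 0.0988]
tool_rot: [-3.142, -0.005, 2.933]
wrist_force: [0.3, 0.1, -4.6]
grip_width: 0.302
grasp_force: 41.5
```

Call:
jog_arm:
  increments:
    - [0,0,0,0,0,0,0]
    - [0,0,0,0,0,0,0]

```text
time_s: 6.32
ee_pos: [0.5302, -0.0105, 0.0996]
tool_rot: [-3.141, -0.003, 2.936]
wrist_force: [1.3, -0.3, -3.6]
grip_width: 0.296
grasp_force: 41.7
```

Run:
```python
from h import *
o=bot.get_obs();print(o['ee_pos'].round(4),o['tool_rot'].round(4))
s=bot.snapshot("top"); t=bot.snapshot("scene")
a=cv2.resize(cv2.cvtColor(s["frame"][146:216,170:310],cv2.COLOR_RGB2BGR),None,fx=5,fy=5,interpolation=cv2.INTER_CUBIC)
cv2.imwrite("pics/top3.png",a)
save(t,"sc3.png",(236,160,326,230),8)
np.savez("shots2.npz",**{a+k:np.array(v[k]) for a,v in(("t",s),("s",t)) for k in("K","origin","orientation","frame")})
```

```text
[ 0.5302 -0.0105  0.0996] [-3.141  -0.0034  2.9358]
```

View pics/top3.png

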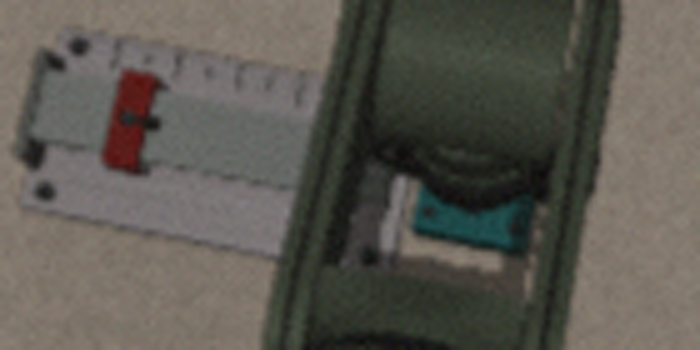

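View pics/sc3.png

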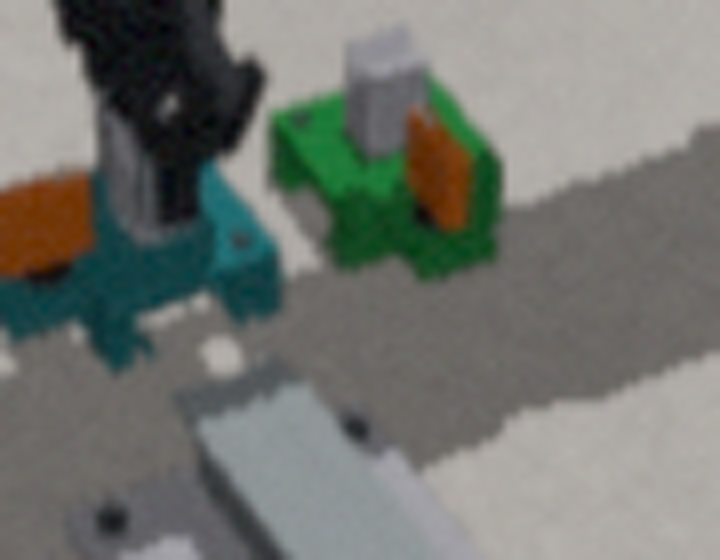

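Scene crop: the teal carriage hangs level in front of the rail mouth. Its front +y edge runs from (278,243) to (280,303). The rail's lead-in spans about (175,398) to (262,362), and the flat top starts at about (200,427) and (305,384). Compare with the predictions.

Run:
```python
from h import *
z=np.load("shots2.npz"); t={k:z["s"+k] for k in("K","origin","orientation")}
f=lambda q:((proj(t,q)+.5-[236,160])*8).round(0).tolist()
def W(q,P): c,s=np.cos(q[2]),np.sin(q[2]); return [q[0]+c*P[0]-s*P[1],q[1]+s*P[0]+c*P[1],P[2]]
st=[.5643,.1516,1.364]
print("rail",[f(W(st,p))[0] for p in((-.11,-.0205,.062),(-.11,.0205,.062),(-.094,-.022,.063),(-.094,.022,.063))])
print("holes/base -x+y corner",f(W(st,(-.12,.06,.015))))
ca=[.5302,-.0105,1.365]; g=.0996+.0154
print("car",[f(W(ca,(a,b,g+c)))[0] for a,b,c in((.035,.034,-.024),(.035,.034,-.057),(.035,-.015,-.057),(.035,.015,-.057),(.013,-.011,-.024),(.035,-.034,-.057))])
print("mm/px", np.subtract(f(W(ca,(.035,.044,g-.057)))[0],f(W(ca,(.035,.034,g-.057)))[0])/10, np.subtract(f(W(ca,(.035,.034,g-.047)))[0],f(W(ca,(.035,.034,g-.057)))[0])/10)
```

```text
rail [[174.0, 394.0], [279.0, 355.0], [191.0, 422.0], [304.0, 380.0]]
holes/base -x+y corner [[361.0, 397.0]]
car [[285.0, 246.0], [285.0, 316.0], [161.0, 360.0], [237.0, 333.0], [141.0, 249.0], [113.0, 378.0]]
mm/px [ 2.5 -0.9] [ 0.  -2.1]
```

Call:
jog_arm:
  increments:
    - [0,0,0,0.015,0,0,0]
    - [0,0,0,0.015,0,0,0]
    - [0,0,0,0,0,0,0]
    - [0,0,0,0,0,0,0]
    - [0,0,0,0,0,0,0]

```text
time_s: 7.05
ee_pos: [0.5319, -0.0106, 0.0866]
tool_rot: [3.142, 0.001, 2.935]
wrist_force: [-0.2, -0.4, -3.3]
grip_width: 0.299
grasp_force: 41.7
```

```bash
cat >> h.py <<'E'
def loc():
    o=bot.get_obs(); p=o["ee_pos"]; c,s=np.cos(1.364),np.sin(1.364); d=p[:2]-[.5643,.1516]; f=np.array(o["wrist_force"])
    print("x,y,z mm",np.round(1e3*np.array([c*d[0]+s*d[1],-s*d[0]+c*d[1],p[2]]),1),"rot",np.round([o["tool_rot"][0]%(2*np.pi)-np.pi,o["tool_rot"][1],o["tool_rot"][2]-2.935],4),"f",np.round([c*f[0]+s*f[1],-s*f[0]+c*f[1],f[2]],1),"m",np.round(o["ft_torque"],2))
E
python3 -c "
from h import *
loc()"
```

```text
x,y,z mm [-165.4   -1.6   86.6] rot [-0.0001  0.0007 -0.0001] f [-0.4  0.1 -3.3] m [ 0.03  0.07 -0.01]
```

Call:
jog_arm:
  increments:
    - [0,0.003,0.01,0.0045,0,0,0]
    - [0,0,0.01,0,0,0,0]
    - [0,0,0.01,0,0,0,0]
    - [0,0,0,0,0,0,0]
    - [0,0,0,0,0,0,0]

```text
time_s: 7.68
ee_pos: [0.5332, 0.0045, 0.0841]
tool_rot: [-3.141, 0.0, 2.935]
wrist_force: [0.1, 0.4, -3.3]
grip_width: 0.299
grasp_force: 41.7
```

```bash
python3 -c "
from h import *
loc()"
```

```text
x,y,z mm [-150.3    0.2   84.1] rot [0.0001 0.0001 0.0002] f [ 0.4 -0.  -3.3] m [ 0.01  0.08 -0.02]
```

Now enter in small steps.

Call:
jog_arm:
  increments:
    - [0,0,0.006,0,0,0,0]
    - [0,0,0.006,0,0,0,0]
    - [0,0,0.006,0,0,0,0]
    - [0,0,0.006,0,0,0,0]
    - [0,0,0,0,0,0,0]

```text
time_s: 8.3
ee_pos: [0.5356, 0.0165, 0.084]
tool_rot: [3.142, 0.0, 2.935]
wrist_force: [-0.4, -0.2, -4.2]
grip_width: 0.298
grasp_force: 41.7
```

```bash
python3 -c "
from h import *
loc()"
```

```text
x,y,z mm [-138.1    0.3   84. ] rot [-0.      0.      0.0004] f [-0.3  0.3 -4.2] m [-0.    0.03  0.02]
```

Call:
jog_arm:
  increments:
    - [0,0,0.006,0,0,0,0]
    - [0,0,0.006,0,0,0,0]
    - [0,0,0.006,0,0,0,0]
    - [0,0,0.006,0,0,0,0]
    - [0,0,0,0,0,0,0]

```text
time_s: 8.93
ee_pos: [0.5381, 0.0282, 0.084]
tool_rot: [-3.142, 0.0, 2.935]
wrist_force: [-0.0, -0.3, -4.0]
grip_width: 0.3
grasp_force: 41.7
```

```bash
python3 -c "
from h import *
loc()"
```

```text
x,y,z mm [-126.2    0.3   84. ] rot [0.     0.     0.0003] f [-0.3 -0.  -4. ] m [-0.01  0.01  0.02]
```

Call:
jog_arm:
  increments:
    - [0,0,0.01,0,0,0,0]
    - [0,0,0.01,0,0,0,0]
    - [0,0,0.01,0,0,0,0]
    - [0,0,0.01,0,0,0,0]
    - [0,0,0,0,0,0,0]

```text
time_s: 9.55
ee_pos: [0.5422, 0.048, 0.084]
tool_rot: [3.142, 0.0, 2.936]
wrist_force: [-0.0, 0.0, -3.7]
grip_width: 0.297
grasp_force: 41.7
```

```bash
python3 -c "
from h import *
loc()
s=bot.snapshot('scene'); save(s,'sc4.png',(232,160,332,260),6)"
```

```text
x,y,z mm [-105.9    0.3   84. ] rot [-0.      0.      0.0007] f [ 0.   0.  -3.7] m [0.04 0.02 0.05]
```

View pics/sc4.png

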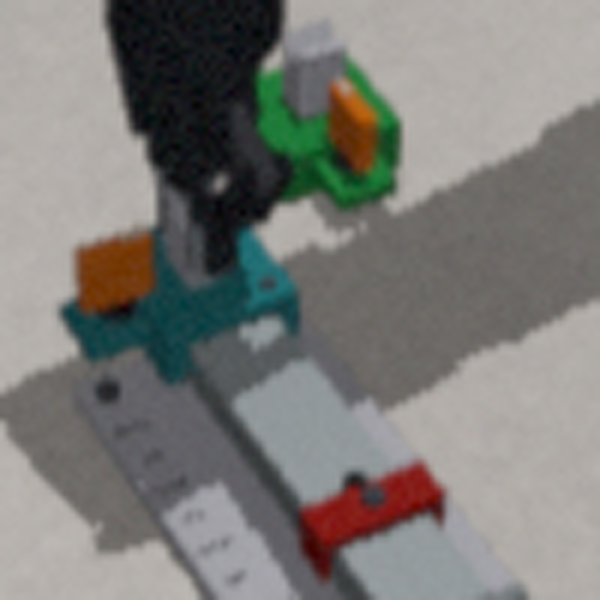

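The carriage straddles the rail at about (210,345), half entered, with no contact forces. On to full entry.

Call:
jog_arm:
  increments:
    - [0,0,0.016,0,0,0,0]
    - [0,0,0.016,0,0,0,0]
    - [0,0,0.016,0,0,0,0]
    - [0,0,0.016,0,0,0,0]
    - [0,0,0.016,0,0,0,0]

```text
time_s: 10.22
ee_pos: [0.5505, 0.0873, 0.084]
tool_rot: [3.142, -0.0, 2.935]
wrist_force: [-0.8, -0.4, -4.0]
grip_width: 0.294
grasp_force: 41.7
```

Call:
jog_arm:
  increments:
    - [0,0,0.004,0,0,0,0]
    - [0,0,0,0,0,0,0]

```text
time_s: 10.48
ee_pos: [0.5508, 0.0888, 0.084]
tool_rot: [-3.141, -0.0, 2.935]
wrist_force: [0.7, -0.8, -3.8]
grip_width: 0.3
grasp_force: 41.8
```

```bash
python3 -c "
from h import *
loc()"
```

```text
x,y,z mm [-64.3   0.3  84. ] rot [ 0.0002 -0.      0.0003] f [-0.7 -0.8 -3.8] m [ 0.02 -0.02 -0.01]
```

Call:
jog_arm:
  increments:
    - [0,0,0.02,0,0,0,0]
    - [0,0,0.02,0,0,0,0]
    - [0,0,0.02,0,0,0,0]
    - [0,0,0.02,0,0,0,0]
    - [0,0,0.02,0,0,0,0]

```text
time_s: 11.1
ee_pos: [0.5612, 0.1384, 0.084]
tool_rot: [-3.142, -0.0, 2.935]
wrist_force: [-0.2, -0.1, -3.9]
grip_width: 0.296
grasp_force: 41.7
```

Call:
jog_arm:
  increments:
    - [0,0,0.004,0,0,0,0]
    - [0,0,0.004,0,0,0,0]
    - [0,0,0,0,0,0,0]

```text
time_s: 11.48
ee_pos: [0.5618, 0.1414, 0.084]
tool_rot: [-3.141, -0.0, 2.935]
wrist_force: [0.3, 0.2, -3.9]
grip_width: 0.293
grasp_force: 41.7
```

```bash
python3 -c "
from h import *
loc()"
```

```text
x,y,z mm [-10.5   0.3  84. ] rot [ 0.0002 -0.0001 -0.0001] f [ 0.3 -0.2 -3.9] m [ 0.03  0.05 -0.03]
```

Call:
jog_arm:
  increments:
    - [0,0,0.004,0,0,0,0]
    - [0,0,0.004,0,0,0,0]
    - [0,0,0.004,0,0,0,0]
    - [0,0,0.004,0,0,0,0]
    - [0,0,0,0,0,0,0]

```text
time_s: 12.1
ee_pos: [0.5636, 0.1495, 0.0841]
tool_rot: [3.142, 0.0, 2.935]
wrist_force: [-0.2, 0.2, -4.6]
grip_width: 0.3
grasp_force: 41.7
```

Call:
jog_arm:
  increments:
    - [0,0,0.003,0,0,0,0]
    - [0,0,0.003,0,0,0,0]
    - [0,0,0,0,0,0,0]

```text
time_s: 12.48
ee_pos: [0.564, 0.1519, 0.084]
tool_rot: [-3.141, -0.0, 2.935]
wrist_force: [-1.0, -1.7, -3.2]
grip_width: 0.299
grasp_force: 41.7
```

```bash
python3 -c "
from h import *
loc()"
```

```text
x,y,z mm [ 0.2  0.3 84. ] rot [ 0.0009 -0.0002  0.0001] f [-1.9  0.6 -3.2] m [-0.37  0.11  0.05]
```

Call:
jog_arm:
  increments:
    - [0,0,0.003,0,0,0,0]
    - [0,0,0.003,0,0,0,0]
    - [0,0,0,0,0,0,0]

```text
time_s: 12.85
ee_pos: [0.5646, 0.1546, 0.084]
tool_rot: [-3.14, -0.0, 2.935]
wrist_force: [-0.9, -4.3, -1.5]
grip_width: 0.295
grasp_force: 41.9
```

```bash
python3 -c "
from h import *
loc()"
```

```text
x,y,z mm [ 3.   0.3 84. ] rot [ 0.0014 -0.0002  0.0002] f [-4.4 -0.  -1.5] m [-0.84  0.32  0.06]
```

Call:
jog_arm:
  increments:
    - [0,0,0.003,0,0,0,0]
    - [0,0,0.002,0,0,0,0]
    - [0,0,0,0,0,0,0]

```text
time_s: 13.22
ee_pos: [0.565, 0.1563, 0.0841]
tool_rot: [-3.139, -0.0, 2.935]
wrist_force: [-2.0, -7.7, -1.5]
grip_width: 0.297
grasp_force: 42.0
```

```bash
python3 -c "
from h import *
loc()"
```

```text
x,y,z mm [ 4.7  0.3 84.1] rot [ 0.0027 -0.0005  0.0002] f [-7.9  0.4 -1.5] m [-1.23  0.31  0.04]
```

Call:
jog_arm:
  increments:
    - [0,0,0.002,0,0,0,0]
    - [0,0,0,0,0,0,0]
    - [0,0,0,0,0,0,0]

```text
time_s: 13.6
ee_pos: [0.565, 0.1565, 0.0841]
tool_rot: [-3.137, -0.001, 2.935]
wrist_force: [-3.3, -9.3, 0.5]
grip_width: 0.296
grasp_force: 42.1
```

```bash
python3 -c "
from h import *
loc()
print(bot.get_obs()['ee_pos'])"
```

```text
x,y,z mm [ 4.9  0.3 84.1] rot [ 0.0042 -0.0007  0.0003] f [-9.8  1.3  0.5] m [-1.52  0.44  0.07]
[0.56501168 0.15646981 0.08410215]
```

The buffer bottomed at TCP x=4.9 mm. Release and move over to the knob.

Call:
jog_arm:
  increments:
    - [0.6,0,-0.004,0,0,0,0]
    - [0.6,0,-0.008,0,0,0,0]
    - [0.6,0,0,0,0,0,0]
    - [0.6,0,0,-0.04,0,0,0]
    - [0.6,0,0,-0.06,0,0,0]

```text
time_s: 14.22
ee_pos: [0.5634, 0.1532, 0.1337]
tool_rot: [3.141, -0.002, 2.935]
wrist_force: [-0.3, 0.5, 0.9]
grip_width: 0.6
grasp_force: 0.0
```

Call:
jog_arm:
  increments:
    - [0.4,-0.04,0,-0.01,0,0,0.1]
    - [0.35,-0.044,0,0,0,0,0.11]
    - [0.35,0,0,0,0,0,0]
    - [0.35,0,0,0,0,0,0]

```text
time_s: 14.72
ee_pos: [0.6043, 0.1434, 0.1387]
tool_rot: [3.142, -0.001, 2.826]
wrist_force: [0.1, -0.7, 0.7]
grip_width: 0.353
grasp_force: 0.0
```

Run:
```python
from h import *
loc()
s=bot.snapshot('scene'); t=bot.snapshot('top')
for n,q in(('scene',s),('top',t)):
  for l in ("knob_grip","carriage_grip"):
    for d in bot.spot_in(q,l)[:3]: print(n,l,np.round(d["location"],3),round(d["score"],2))
save(s,'sc5.png',(232,170,332,250),7)
```

```text
x,y,z mm [  0.2 -40.8 138.7] rot [-0.     -0.0013 -0.1092] f [-0.6 -0.2  0.7] m [ 0.01  0.02 -0.05]
scene knob_grip [0.406 0.002 0.053] 0.67
scene knob_grip [0.593 0.217 0.019] 0.18
scene carriage_grip [0.581 0.156 0.078] 0.78
scene carriage_grip [ 0.408 -0.004  0.036] 0.6
top carriage_grip [ 0.394 -0.031  0.033] 0.8
top carriage_grip [0.585 0.164 0.075] 0.42
```

View pics/sc5.png

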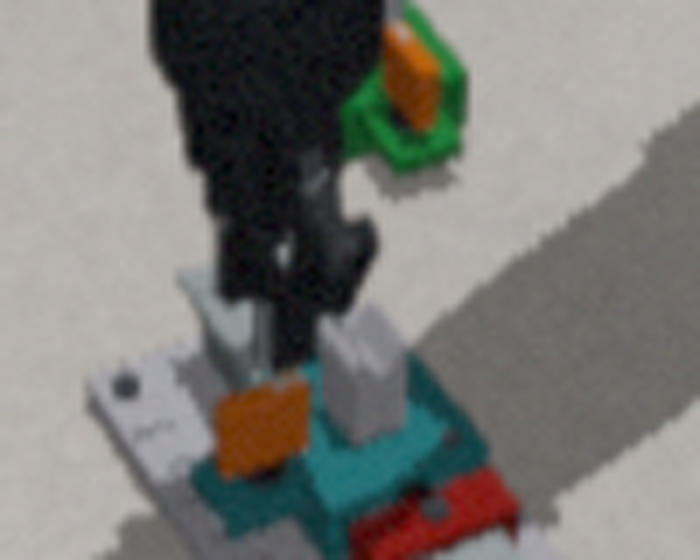

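The released carriage sits near the stop, with the orange bar's top at about (268,388) and the fingers just above it. Check by projection.

Run:
```python
from h import *
z=np.load("shots2.npz"); t={k:z["s"+k] for k in("K","origin","orientation")}
f=lambda q:((proj(t,q)+.5-[232,170])*7).round(0)[0].tolist()
def W(P): c,s=np.cos(1.364),np.sin(1.364); return [.5643+c*P[0]-s*P[1],.1516+s*P[0]+c*P[1],P[2]]
for x in(-2,0,2):print(x,"bar top ends,mid",f(W((x/1e3,-.060,.108))),f(W((x/1e3,-.024,.108))),f(W((x/1e3,-.042,.108))),"post top",f(W((x/1e3,0,.117))),"bar bottom mid",f(W((x/1e3,-.042,.073))))
print("tcp",f(bot.get_obs()['ee_pos']))
```

```text
-2 bar top ends,mid [216.0, 406.0] [305.0, 371.0] [261.0, 388.0] post top [365.0, 331.0] bar bottom mid [261.0, 455.0]
0 bar top ends,mid [219.0, 409.0] [308.0, 375.0] [264.0, 392.0] post top [367.0, 335.0] bar bottom mid [263.0, 459.0]
2 bar top ends,mid [221.0, 413.0] [311.0, 378.0] [266.0, 396.0] post top [370.0, 338.0] bar bottom mid [266.0, 462.0]
tcp [266.0, 330.0]
```

Call:
jog_arm:
  increments:
    - [0.35,-0.002,0,0.04,0,0,0]
    - [0.35,0,0,0.04,0,0,0]
    - [0.35,0,0,0.02,0,0,0]
    - [0.35,0,0,0.014,0,0,0]
    - [0.35,0,0,0,0,0,0]

```text
time_s: 15.65
ee_pos: [0.6056, 0.1426, 0.0812]
tool_rot: [-3.141, -0.001, 2.825]
wrist_force: [0.2, 0.1, 0.9]
grip_width: 0.352
grasp_force: 0.0
```

```bash
python3 -c "
from h import *
loc()"
```

```text
x,y,z mm [ -0.3 -42.3  81.2] rot [ 0.0005 -0.0012 -0.1101] f [ 0.2 -0.1  0.9] m [ 0.02  0.02 -0.03]
```

Call:
jog_arm:
  increments:
    - [0.1,0,0,0,0,0,0]
    - [0,0,0,0,0,0,0]
    - [0,0,0,0,0,0,0]
  grip_force: 50

```text
time_s: 16.02
ee_pos: [0.6066, 0.1425, 0.0828]
tool_rot: [3.141, 0.001, 2.825]
wrist_force: [-0.3, -1.3, 0.4]
grip_width: 0.115
grasp_force: 52.5
```

```bash
python3 -c "
from h import *
loc()"
```

```text
x,y,z mm [ -0.2 -43.3  82.8] rot [-0.0002  0.0014 -0.11  ] f [-1.3  0.1  0.4] m [-0.2   0.02  0.07]
```

Call:
jog_arm:
  increments:
    - [0,0.0004,0.004,0,0,0,0]
    - [0,0.0004,0.004,0,0,0,0]
    - [0,0.0003,0.003,0,0,0,0]
    - [0,0,0,0,0,0,0]

```text
time_s: 16.52
ee_pos: [0.6074, 0.1461, 0.0827]
tool_rot: [-3.138, 0.001, 2.825]
wrist_force: [-1.1, -7.5, 4.2]
grip_width: 0.116
grasp_force: 53.1
```

```bash
python3 -c "
from h import *
loc()"
```

```text
x,y,z mm [  3.4 -43.3  82.7] rot [ 0.0036  0.0009 -0.1098] f [-7.5 -0.4  4.2] m [-1.19  0.3   0.13]
```

Call:
jog_arm:
  increments:
    - [0,0.0003,0.003,0,0,0,0]
    - [0,0.0002,0.002,0,0,0,0]
    - [0,0,0,0,0,0,0]

```text
time_s: 16.9
ee_pos: [0.6074, 0.1472, 0.0826]
tool_rot: [-3.135, 0.0, 2.825]
wrist_force: [-2.5, -11.0, 5.6]
grip_width: 0.115
grasp_force: 53.3
```

```bash
python3 -c "
from h import *
loc()"
```

```text
x,y,z mm [  4.5 -43.1  82.6] rot [ 6.300e-03  1.000e-04 -1.098e-01] f [-11.3   0.2   5.6] m [-1.73  0.56  0.14]
```

Call:
jog_arm:
  increments:
    - [0,0,0,0,0,0,0.2]
    - [0,0,0,0,0,0,0.25]
    - [0,0,0,0,0,0,0.25]
    - [0,0,0,0,0,0,0]

```text
time_s: 17.4
ee_pos: [0.6071, 0.1467, 0.0826]
tool_rot: [-3.135, 0.002, 2.457]
wrist_force: [-3.2, -12.1, 6.4]
grip_width: 0.116
grasp_force: 53.3
```

```bash
python3 -c "
from h import *
loc()"
```

```text
x,y,z mm [  4.  -42.9  82.6] rot [ 0.0066  0.0022 -0.4777] f [-12.5   0.6   6.4] m [-1.93  0.64 -0.06]
```

Call:
jog_arm:
  increments:
    - [0,0,0,0,0,0,0.25]
    - [0,0,0,0,0,0,0.25]
    - [0,0,0,0,0,0,0.25]
    - [0,0,0,0,0,0,0]

```text
time_s: 17.9
ee_pos: [0.6068, 0.1464, 0.0826]
tool_rot: [-3.135, 0.005, 2.065]
wrist_force: [-4.1, -13.0, 7.8]
grip_width: 0.117
grasp_force: 53.4
```

```bash
python3 -c "
from h import *
loc()"
```

```text
x,y,z mm [  3.7 -42.7  82.6] rot [ 0.0063  0.0048 -0.8701] f [-13.6   1.4   7.8] m [-2.06  0.79  0.02]
```

Call:
jog_arm:
  increments:
    - [0,0,0,0,0,0,0.25]
    - [0,0,0,0,0,0,0.25]
    - [0,0,0,0,0,0,0.25]
    - [0,0,0,0,0,0,0]

```text
time_s: 18.4
ee_pos: [0.6066, 0.1459, 0.0826]
tool_rot: [-3.137, 0.008, 1.672]
wrist_force: [-5.2, -14.1, 7.3]
grip_width: 0.123
grasp_force: 53.5
```

```bash
python3 -c "
from h import *
loc()"
```

```text
x,y,z mm [  3.1 -42.5  82.6] rot [ 0.0047  0.0078 -1.2629] f [-14.8   2.2   7.3] m [-2.31  0.82 -0.05]
```

Call:
jog_arm:
  increments:
    - [0,0,0,0,0,0,0.2]
    - [0,0,0,0,0,0,0.2]
    - [0,0,0,0,0,0,0]
    - [0,0,0,0,0,0,0]

```text
time_s: 18.9
ee_pos: [0.6068, 0.1457, 0.0826]
tool_rot: [-3.139, 0.009, 1.465]
wrist_force: [-5.4, -13.9, 7.4]
grip_width: 0.112
grasp_force: 53.9
```

```bash
python3 -c "
from h import *
loc()"
```

```text
x,y,z mm [  2.9 -42.8  82.6] rot [ 0.0024  0.0091 -1.4703] f [-14.7   2.5   7.4] m [-2.4   0.78  0.28]
```

Call:
jog_arm:
  increments:
    - [0,0,0,0,0,0,0.12]
    - [0,0,0,0,0,0,0.08]
    - [0,0,0,0,0,0,0]

```text
time_s: 19.27
ee_pos: [0.6064, 0.1455, 0.0828]
tool_rot: [-3.14, 0.011, 1.364]
wrist_force: [-6.4, -16.3, 8.5]
grip_width: 0.115
grasp_force: 79.1
```

```bash
python3 -c "
from h import *
loc();print(bot.get_obs()['grip_width'])"
```

```text
x,y,z mm [  2.6 -42.4  82.8] rot [ 0.002   0.0112 -1.5706] f [-17.2   2.9   8.5] m [-2.55  1.06  1.54]
0.11498419956583021
```

Call:
jog_arm:
  increments:
    - [0,-0.004,0,0,0,0,-0.1]
    - [0,-0.003,0,0,0,0,-0.08]
    - [0,0,0,0,0,0,0]

```text
time_s: 19.65
ee_pos: [0.6068, 0.1458, 0.0827]
tool_rot: [-3.141, 0.003, 1.455]
wrist_force: [-2.8, -5.8, 5.9]
grip_width: 0.121
grasp_force: 54.8
```

```bash
python3 -c "
from h import *
loc();print(bot.get_obs()['grip_width'])"
```

```text
x,y,z mm [  3.1 -42.8  82.7] rot [ 6.0000e-04  2.7000e-03 -1.4804e+00] f [-6.2  1.6  5.9] m [-1.02  0.37  0.55]
0.12066304788265104
```

Call:
jog_arm:
  increments:
    - [0,-0.004,0,-0.003,0,0,0]
    - [0.25,0,0,0,0,0,0]
    - [0.25,0,0,0,0,0,0]
    - [0.25,0,0,0,0,0,0]

```text
time_s: 20.15
ee_pos: [0.607, 0.1455, 0.0836]
tool_rot: [3.141, -0.0, 1.453]
wrist_force: [0.9, 0.2, -0.3]
grip_width: 0.25
grasp_force: 0.0
```

```bash
python3 -c "
from h import *
loc();print(bot.get_obs()['grip_width'])"
```

```text
x,y,z mm [  2.8 -43.   83.6] rot [-1.000e-04 -5.000e-04 -1.482e+00] f [ 0.4 -0.9 -0.3] m [ 0.   -0.04 -0.03]
0.2498284642339393
```

Free of contact. Lift away and look.

Call:
jog_arm:
  increments:
    - [0.25,0,0,-0.03,0,0,0]
    - [0.25,0,0,-0.05,0,0,0]
    - [0.25,0,0,-0.1,0,0,0]
    - [0.25,0,0,-0.1,0,0,0]
    - [0.25,0,0,0,0,0,0]

```text
time_s: 20.78
ee_pos: [0.6109, 0.1457, 0.2316]
tool_rot: [3.128, -0.003, 1.453]
wrist_force: [-0.0, -0.2, 0.3]
grip_width: 0.252
grasp_force: 0.0
```

Run:
```python
from h import *
loc()
s=bot.snapshot('scene'); save(s,'sc6.png',(232,170,332,250),7)
f=lambda q:((proj(s,q)+.5-[232,170])*7).round(0)[0].tolist()
def W(P): c,s=np.cos(1.364),np.sin(1.364); return [.5643+c*P[0]-s*P[1],.1516+s*P[0]+c*P[1],P[2]]
for x in(0,5):print(x,"post top",f(W((x/1e3,0,.117))),"knob top",f(W((x/1e3,-.042,.108))))
```

```text
x,y,z mm [  3.8 -46.9 231.6] rot [-0.0138 -0.0032 -1.4818] f [-0.2 -0.   0.3] m [-0.   -0.06 -0.  ]
0 post top [367.0, 335.0] knob top [264.0, 392.0]
5 post top [374.0, 344.0] knob top [270.0, 401.0]
```

View pics/sc6.png

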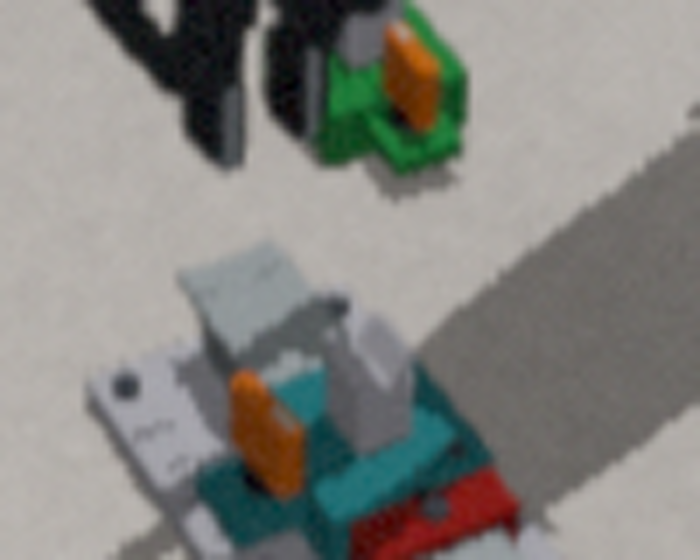

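The bar now lies along the rail (from (245,380) to (290,490)), so the knob is turned fully. The post has shifted about (+7,+8) px towards the stop since the last picture, about 4–5 mm, so the buffer is still pressed in. The gripper is clear, so I'll hand in.

Call:
jog_arm:
  increments:
    - [0.25,0,0,0,0,0,0]
    - [0.25,0,0,0,0,0,0]

```text
time_s: 21.08
ee_pos: [0.6057, 0.145, 0.2216]
tool_rot: [-3.138, 0.001, 1.453]
wrist_force: [0.7, 0.0, 0.0]
grip_width: 0.253
grasp_force: 0.0
```

```bash
python3 -c "
from plant import bot
print(bot.sign_off())"
```

```text
the job is handed in; nothing more can be done
None
```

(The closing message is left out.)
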